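# Clamp the ring mould

## Robot

A 6-joint arm with a two-finger parallel gripper is mounted at the origin on the work surface. World frame = base frame: x ahead of the robot, y to its left, z up, the work surface at z = 0. Lengths are in m, angles in degrees, forces in N, time in s.
With the tool pointing down it reaches from about 0.25 to 0.725 m from the base axis. Payload 9.7 kg.
Tool frame: the origin (TCP) lies midway between the tips of the shut fingers; the grasp point (between the pads) lies 19 mm behind it (bot.pinch_z is the distance from the TCP to the grasp point, in m); z points along the fingers, y is the line along which they close (so a half turn about z gives the same grasp; the last joint's range is limited). The gripper opens to 85 mm and grips with 20 to 120 N. Pads are 22 mm wide; open, the fingers measure 114 mm over their backs; the gripper's body (76 mm by 85 mm) begins 54 mm behind the grasp point. The pads swing forward as they close: fully open they stand 13 mm farther back than shut.
Start: joints at [71.161, 4.979, 10.078, 95.1, 0, 90], TCP at [0.178, 0.521, 0.231] pointing down, gripper open.
Joint ranges: [-179.16, 179.16], [-48.56, 103.87], [-65.8, 70.77], [-126.05, 130.52], [-82.76, 87.17], [-180, 180]. Speed limits (degrees/s): [127.2, 127.2, 147.25, 180, 180, 180].

## Interface

Orientations are given as [roll, pitch, yaw] about the fixed x, y, z axes, in that order (R = Rz(yaw) Ry(pitch) Rx(roll)).
In Python, from workcell import sensors, camera, camera_params, ticket, bot gives the robot as it stands.
- The arm moves only by the shell command python3 -m jog 'ROWS' [FORCE]. ROWS is JSON, a list that holds one entry, the list of rows, each a list of 5 numbers: the shift along the world's x, y, z in units of 50 mm (1.0 is 50 mm), then the turn about the world's z in units of 5 degrees (1.0 is 5 degrees), then the opening, from 0 (shut) to 1 (fully open). In form: [[[tx, ty, tz, yaw, grip], ...]]. A call has 1 to 8 rows; each row shifts and turns the commanded pose from where the row before left it; what a row does not reach is not made up. A row lasts 1/10 s, in which the tool goes at most 50 mm and 8.59 degrees, less where a joint would pass 70% of its speed; a pose out of reach is approached as far as the arm can. A call is refused whole if a number of a shift passes 1 or a number of a turn 1, either way. A call with a gripper value outside its range is refused whole. The fingers move at their own pace and stop on an object; FORCE is the grip in N (left out, the last holds). Time passes only in rows, so rows that do not move let the fingers close. It gives the time, the measured TCP pose, the force, the opening and the grip force at its end, in the units of the state.
- sensors.get_obs(): the state, without advancing time (a new reading comes with each control period).
- camera(name): name is "side" or "top"; returns the picture (480x640x3 uint8, blue, green, red); there is no depth.
- camera_params(name): a dict with "fx", "fy", "cx", "cy" (pixels), "T" (4x4, takes a point from camera to world coordinates). Camera axes: x right, y down, z forward; pixel columns grow to the right and rows downward; lengths in m; the calibration is good to about 2 mm. A picture is of the moment at which its call begins. camera_params takes no time and is no camera call.
- ticket.job_done(): hands the job in; it is judged then, once.
The state is a dict: "time": time; "q": joint angles; "qd": joint speeds; "joint_efforts": joint torques, N m; "ee_pos": TCP position; "tcp_rot": TCP orientation; "wrist_force": force on the tool from outside, world axes, zero at the start; "torque": the same for the moment, N m; "opening": finger opening in m; "grasp_force": force on a finger pad.
Only numpy, scipy, OpenCV 4.12 (cv2) and the standard library are available. Lean on these libraries where they do the work, as an engineer would, in place of code of your own. Each camera call takes 0.05 s, during which the arm holds its last target. There are 200 camera calls.

## Task

Push the clamp strap round with the outside of a finger until it lies fully over the mould against its stop, and only then push the cam lever fully down with a fingertip. Push only: leave the mould lying in its nest and the jar, ring box and mandrel where they stand.

Things in the scene. Friction and masses are not known exactly. Their poses are not given: they have to be found in the camera images.
- fixture: Mould clamp bolted to the bench: dark steel base plate 160 mm (its x) by 260 mm (its y), 12 mm thick; origin at the centre of the plate's underside on the bench, z up. In a row along its y axis: a round pivot post at y = +85 mm, the mould in a nest with 8 mm high rails at y = 0, and the cam post at y = -111 mm.
- cam_post (a point): Middle of the top of the cam post, 83 mm above the bench; post 40 mm wide (fixture x), 22 mm thick. Two lugs, 11 to 18 mm either side of the middle in x, reach from here 39 mm towards the mould and up to 112 mm above the bench: the strap's end passes under them. A strap stop, top 81 mm high, stands 13 to 21 mm to the +x side and reaches 33 mm towards the mould.
- strap_pivot (a point): Vertical pivot axis of the strap, on the pivot post, at mid height of the strap (72 mm above the bench; fixture x = 0, y = +85 mm). A 20 mm wide cap screw reaches 93 mm above the bench.
- strap (a joint): Angle (rad) of the steel clamp strap about its vertical pivot, counter-clockwise from above. At 0 it points along the fixture's -x (open, towards the robot); at 1.571, its end stop, along the fixture's -y, fully over the mould, its end under the cam. Lower stop -0.6. Friction holds it where it is left; it takes about 1.5 N pushed sideways 80 mm from the pivot.
- strap_end (a point): Middle of the strap's free end, 180 mm from the pivot, 72 mm above the bench. The strap is a level straight bar 24 mm wide and 16 mm thick (64 to 80 mm above the bench). A 20 mm wide foot hangs under it 85 mm from the pivot, down to 46 mm above the bench (2 mm clear of the mould).
- lever_pivot (a point): Level pivot axis of the cam lever, along the fixture's x, between the two lugs of the cam post (fixture x = 0, y = -85 mm, 98 mm above the bench).
- lever (a joint): Angle (rad) of the cam lever about its level pivot. At 0 (lower stop) it stands straight up; it swings outward, towards the fixture's -y, away from the mould, and at 1.5, its end stop, lies nearly level, fully down. Friction holds it where it is left; it takes about 3 N square to the handle 90 mm from the pivot.
- lever_tip (a point): Middle of the end of the lever's straight handle, 115 mm from its pivot. The handle's outer 65 mm is a black sleeve 22 mm wide (fixture x) and 12 mm thick, centred on the line from pivot to tip.
- mould_center (a point): Centre of the two-part aluminium mould block lying loose in the nest: 70 mm (fixture x) by 60 mm (fixture y), 32 mm tall, top 44 mm above the bench; this point is 16 mm above its underside.
- jar_mid (a point): Centre, half-way up, of the small closed glass jar with a steel cap, 48 mm across, 65 mm tall, standing loose on the bench behind the fixture. Leave alone.
- ringbox_mid (a point): Centre, half-way up, of the small red ring box, 50 x 55 mm, 42 mm tall, standing loose on the bench behind the fixture. Leave alone.
- mandrel_mid (a point): Centre, half-way up, of the upright tapered steel ring mandrel on a round foot, foot 50 mm across, 85 mm tall, standing loose on the bench behind the fixture. Leave alone.

How it is judged (in metres and radians):
On the way, in this order (a step that is already met when the one before it is completed fails the run):
1. the strap lies fully over the mould, the lever still up (value of joint strap above 1.5 rad and value of joint lever below 0.9 rad), for 0.2 s.
2. the lever is fully down, with the strap still over the mould (value of joint strap above 1.5 rad and value of joint lever above 1.4 rad), for 0.2 s.
At the end, for the whole second after the job is handed in: Strap within 0.07 rad of its stop over the mould (joint above 1.5), lever within 0.1 rad of fully down (joint above 1.4), both at rest; mould within 6 mm of where it lay in its nest; jar, ring box and mandrel within 15 mm of where they stood (all of step 2 and velocity of joint each of strap, lever below 0.05 rad/s and distance of mould_center from where it was at the start of the episode below 0.006 m and distance of each of jar_mid, ringbox_mid, mandrel_mid from where it was at the start of the episode below 0.015 m); the robot touches nothing.
It fails at once if the lever is pushed down before the strap is over the mould (value of joint lever above 0.9 rad and value of joint strap below 1.45 rad).
It fails at once if the mould is lifted or pushed out of its nest (distance of mould_center from where it was at the start of the episode above 0.008 m).
It fails at once if the jar, ring box or mandrel is lifted, knocked or pushed away (distance of any of jar_mid, ringbox_mid, mandrel_mid from where it was at the start of the episode above 0.02 m).
It also fails if it takes over 51 s, if anything falls off the work surface, if the arm or the gripper's body presses on something with over 40 N, if the wrist force passes 120 N, or if a joint passes its speed limit or range.

## Working session

There is one attempt and no reset: what is moved stays moved. The work goes in short steps, Python scripts to look and compute and a shell command to move; the robot and the scene stay as the last step left them, time stands still between calls to the robot, and variables do not carry over. Pictures are saved under pics/ and viewed, at most 10 in all, crops included, and the job is handed in when it is done.

```bash
mkdir -p pics; python3 - <<'E'
from workcell import *
import cv2,numpy as np
for n in("side","top"):
    cv2.imwrite(f"pics/{n}0.png",camera(n)); p=camera_params(n); print(n,p["fx"],p["cx"],p["cy"],np.round(p["T"],4).tolist())
o=sensors.get_obs(); print(o)
E
```

```text
side 562.9894892285852 318.4014803831448 245.040025294166 [[-0.9933, -0.0707, 0.0912, 0.5058], [-0.1141, 0.4872, -0.8658, 0.6259], [0.0168, -0.8704, -0.4921, 0.5204], [0.0, 0.0, 0.0, 1.0]]
top 518.6755112339303 315.0467099532343 237.98766062219087 [[0.0273, -0.9951, 0.0953, 0.4916], [-0.9995, -0.0255, 0.0196, -0.0086], [-0.017, -0.0958, -0.9953, 0.8413], [0.0, 0.0, 0.0, 1.0]]
{'time': 0.1, 'q': array([7.11604738e+01, 5.00882040e+00, 1.00403124e+01, 9.50980440e+01,
       4.36640348e-04, 9.00006172e+01]), 'qd': array([-0.05650852, -0.08137875,  0.11180166, -0.03132738,  0.07087051,
       -0.06883791]), 'joint_efforts': array([-4.53974326e-04, -5.21560585e+01,  4.65654588e+01,  1.60503300e-02,
        1.01781103e-05, -1.26913596e-05]), 'ee_pos': array([0.17754338, 0.52036001, 0.23065739]), 'tcp_rot': array([-1.79933448e+02, -4.35923146e-04,  1.61159856e+02]), 'wrist_force': array([-0.82561276, -0.27650372, -0.19503212]), 'torque': array([-0.03291195,  0.06623455,  0.00132049]), 'grasp_force': 0.0, 'opening': 0.0853661538894871}
```

View pics/top0.png

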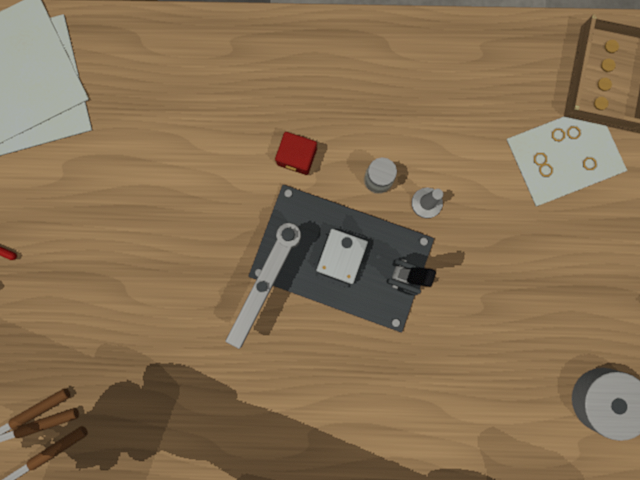

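View pics/side0.png

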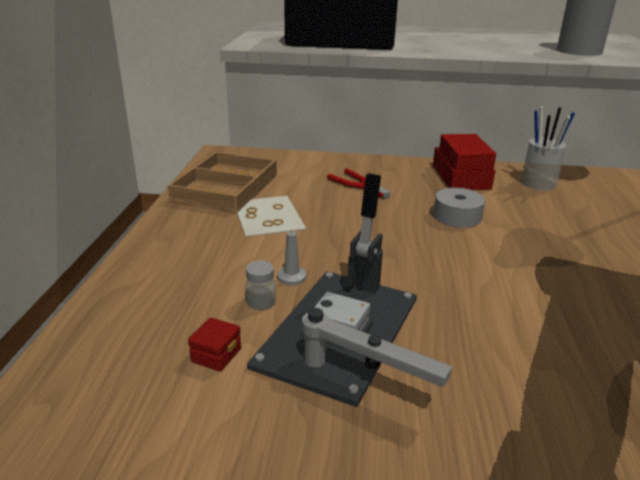

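The top view shows the strap cap screw at about (289,233), the strap's free end at (235,346), and the upright lever's tip at (425,275). The plate screws are at (288,193), (424,241), (396,323) and (258,272). The mould is centred at about (343,256). In the side view the lever stands up, with its tip at about (372,176), and the strap end is at (445,373).

```bash
cat > h.py <<'E'
from workcell import *
import cv2,numpy as np
P={n:camera_params(n) for n in("side","top")}
def ray(n,u,v):
    p=P[n];d=p["T"][:3,:3]@np.array([(u-p["cx"])/p["fx"],(v-p["cy"])/p["fy"],1]);return np.array(p["T"])[:3,3],d
def plane(n,u,v,z):
    o,d=ray(n,u,v);return o+d*(z-o[2])/d[2]
def proj(n,X):
    p=P[n];T=np.array(p["T"]);c=T[:3,:3].T@(np.array(X)-T[:3,3]);return np.array([p["fx"]*c[0]/c[2]+p["cx"],p["fy"]*c[1]/c[2]+p["cy"]])
E
python3 - <<'E'
from h import *
im=cv2.imread("pics/top0.png").astype(int); 
# dark plate: low saturation/low red
g=(((im[...,2]<im[...,0]+12))*255).astype(np.uint8)
g[:150]=0;g[360:]=0;g[:,:200]=0;g[:,470:]=0
g=cv2.morphologyEx(g,cv2.MORPH_OPEN,np.ones((3,3)))
scr=np.array([plane("top",u,v,.014) for u,v in((288,193),(424,241),(396,323),(258,272))])
c=scr.mean(0); print("screws",scr.round(4).tolist(),"centre",c.round(4), "sides",[np.linalg.norm(scr[i]-scr[(i+1)%4]).round(4) for i in range(4)])
yd=(scr[0]+scr[3]-scr[1]-scr[2])[:2];yd/=np.linalg.norm(yd)
xd=np.array([yd[1],-yd[0]]);print("xd",xd,"yaw",np.degrees(np.arctan2(xd[1],xd[0])))
F=lambda x,y,z:np.r_[c[:2]+x*xd+y*yd,z]
pv=plane("top",289,233,.093);se=plane("top",235,346,.080)
print("pivot meas",pv,"exp",F(0,.085,.093),"end",se,"len",np.linalg.norm((se-pv)[:2]))
d=(se-pv)[:2];print("strap angle",np.arctan2(d@-yd,d@-xd))
m=plane("top",343,256,.044);print("mould",m,F(0,0,.044))
print("levertip exp px",proj("top",F(0,-.085,.213)),proj("side",F(0,-.085,.213)),F(0,-.085,.213))
for n,u,v,z in(("box",297,147,.042),("jar",382,170,.065),("mandrel",437,195,.085)):
    q=plane("top",u,v,z);r=q[:2]-c[:2];print(n,q.round(3),"fix",(r@xd).round(3),(r@yd).round(3))
for a in(0,.4,.8,1.2,1.571): 
    s=F(0,.085,.07)[:2]+.15*(-xd*np.cos(a)-yd*np.sin(a)); print(a,s.round(3))
cv2.imwrite("pics/z0.png",cv2.resize(cv2.imread("pics/top0.png")[170:350,210:450],None,fx=3.3,fy=3.3,interpolation=cv2.INTER_CUBIC))
E
```

```text
screws [[0.6428, 0.0534, 0.014], [0.5705, -0.1664, 0.014], [0.4398, -0.1234, 0.014], [0.514, 0.0972, 0.014]] centre [ 0.5418 -0.0348  0.014 ] sides [np.float64(0.2313), np.float64(0.1376), np.float64(0.2327), np.float64(0.136)]
xd [ 0.94880994 -0.3158476 ] yaw -18.411990000817646
pivot meas [0.5695685  0.04409841 0.093     ] exp [0.56859766 0.04583917 0.093     ] end [0.40429022 0.11805815 0.08      ] len 0.18107168120938585
strap angle -0.09941156769403381
mould [ 0.54124017 -0.03670082  0.044     ] [ 0.54175061 -0.03480967  0.044     ]
levertip exp px [412.98763819 270.93333424] [368.29536063 178.13640579] [ 0.51490357 -0.11545852  0.213     ]
box [0.711 0.039 0.042] fix 0.138 0.124
jar [ 0.672 -0.092  0.065] fix 0.142 -0.013
mandrel [ 0.632 -0.171  0.085] fix 0.129 -0.101
0 [0.426 0.093]
0.4 [0.419 0.034]
0.8 [ 0.435 -0.023]
1.2 [ 0.473 -0.07 ]
1.571 [ 0.521 -0.096]
```

View pics/z0.png

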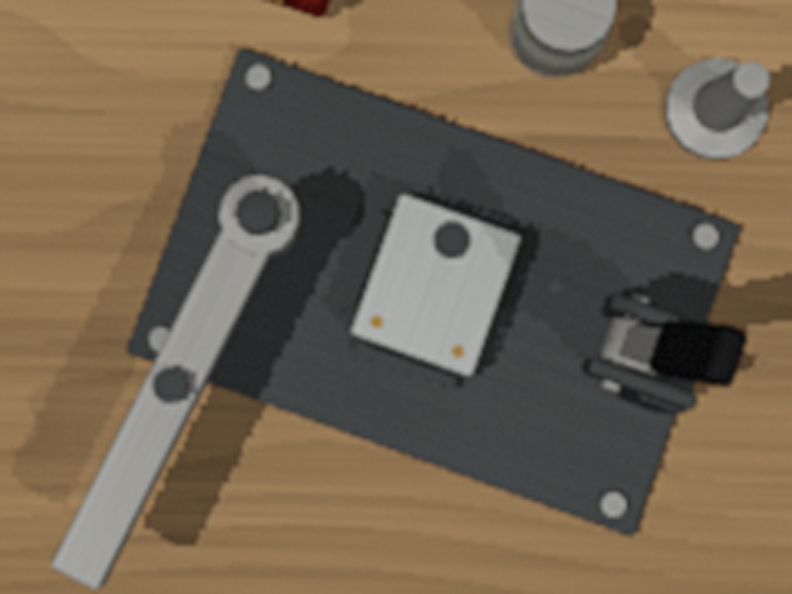

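Check against the sizes given:
- The screw spacing is consistent, the pivot agrees with the plan within 2 mm, and the strap measures 181 mm against 180 mm.
- The strap stands at about -0.10 rad and the lever is nearly upright.

Next I move the shut fingers above the trailing side of the strap.

```bash
python3 -m jog '[[[0.52,-0.64,0,-1,0],[0.52,-0.64,0,0,0],[0.52,-0.64,0,0,0],[0.52,-0.64,0,0,0],[0.52,-0.64,0,0,0],[0.52,-0.64,0,0,0],[0.52,-0.64,0,0,0],[0.52,-0.64,0,0,0]]]' 20; python3 -m jog '[[[0.52,-0.64,0,0,0],[0.52,-0.64,0,0,0],[0.52,-0.64,0,0,0],[0.52,-0.64,0,0,0],[0,0,-0.2,0,0],[0,0,-0.2,0,0],[0,0,0,0,0]]]'; python3 -c "
from workcell import *
print(sensors.get_obs()['q'])"
```

```text
time: 0.9
ee_pos: [0.3863, 0.263, 0.2311]
tcp_rot: [-180.0, -0.0, 156.2]
wrist_force: [-0.1, 0.9, -0.4]
opening: -0.0002
grasp_force: 0.0
time: 1.6
ee_pos: [0.4886, 0.1368, 0.2094]
tcp_rot: [-179.9, -0.1, 156.2]
wrist_force: [-0.1, -0.0, 0.7]
opening: -0.0003
grasp_force: 0.0
[ 1.56392167e+01 -1.10550877e+00  1.38951530e+00  9.26650303e+01
  1.19655130e-02  3.94562917e+01]
```

```bash
python3 -m jog '[[[0,0,-0.6,0,0],[0,0,-0.6,0,0],[0,0,-0.6,0,0],[0,0,-0.6,0,0],[0,0,-0.5,0,0],[0,0,0,0,0]]]'; python3 - <<'E'
import numpy as np
def P(a,off,r=.11):
    t=np.radians(161.6+a);u=np.array([np.cos(t),np.sin(t)]);return np.array([.569,.045])+r*u+off*np.array([u[1],-u[0]])
p=np.array([.4886,.1368]);y=156.2
for a in list(np.arange(-5.4,90,5)):
    q=P(a,.0265);print(round(a,1),((q-p)/.05).round(2),q.round(4));p=q
E
```

```text
time: 2.2
ee_pos: [0.487, 0.1371, 0.0632]
tcp_rot: [-179.8, -0.2, 156.3]
wrist_force: [-0.3, 0.3, -0.1]
opening: -0.0002
grasp_force: 0.0
-5.4 [-0.19 -0.46] [0.479  0.1136]
-0.4 [-0.11 -0.16] [0.4734 0.1055]
4.6 [-0.1  -0.17] [0.4685 0.097 ]
9.6 [-0.08 -0.18] [0.4643 0.088 ]
14.6 [-0.07 -0.19] [0.461  0.0787]
19.6 [-0.05 -0.19] [0.4585 0.0692]
24.6 [-0.03 -0.19] [0.4568 0.0595]
29.6 [-0.02 -0.2 ] [0.4559 0.0496]
34.6 [ 0.  -0.2] [0.456  0.0398]
39.6 [ 0.02 -0.2 ] [0.4569 0.0299]
44.6 [ 0.03 -0.19] [0.4586 0.0202]
49.6 [ 0.05 -0.19] [0.4612 0.0107]
54.6 [ 0.07 -0.19] [0.4646 0.0014]
59.6 [ 0.08 -0.18] [ 0.4688 -0.0075]
64.6 [ 0.1  -0.17] [ 0.4737 -0.0161]
69.6 [ 0.11 -0.16] [ 0.4794 -0.0241]
74.6 [ 0.13 -0.15] [ 0.4858 -0.0317]
79.6 [ 0.14 -0.14] [ 0.4928 -0.0386]
84.6 [ 0.15 -0.13] [ 0.5004 -0.045 ]
89.6 [ 0.16 -0.11] [ 0.5085 -0.0506]
```

```bash
python3 -m jog '[[[-0.1,-0.23,0,0,0],[-0.09,-0.23,0,0,0],[-0.11,-0.16,0,1,0],[-0.1,-0.17,0,1,0],[-0.08,-0.18,0,1,0],[-0.07,-0.19,0,1,0],[-0.05,-0.19,0,1,0],[-0.03,-0.19,0,1,0]]]'; python3 -m jog '[[[-0.02,-0.2,0,1,0],[0,-0.2,0,1,0],[0.02,-0.2,0,1,0],[0.03,-0.19,0,1,0],[0.05,-0.19,0,1,0],[0.07,-0.19,0,1,0],[0.08,-0.18,0,1,0],[0,0,0,0,0]]]'
python3 -c "
from h import *
cv2.imwrite('pics/t1.png',camera('top')[100:400,150:550])"
```

```text
time: 3.0
ee_pos: [0.4582, 0.0587, 0.0681]
tcp_rot: [180.0, 0.1, -173.6]
wrist_force: [0.7, 1.9, -0.5]
opening: 0.0
grasp_force: 0.8
time: 3.8
ee_pos: [0.4701, -0.0092, 0.0679]
tcp_rot: [-179.9, 0.1, -138.9]
wrist_force: [-0.0, -0.0, 0.1]
opening: -0.0005
grasp_force: 0.0
```

View pics/t1.png

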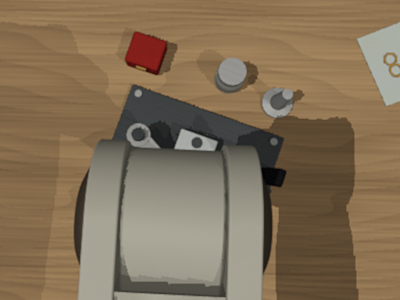

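The arm hides most of the strap. Its root, near (150,145) in the crop, now points towards the mould, so it is turning. I continue, then press gently against the stop.

```bash
python3 -m jog '[[[0.1,-0.17,-0.04,1,0],[0.11,-0.16,-0.04,1,0],[0.13,-0.15,0,1,0],[0.14,-0.14,0,1,0],[0.15,-0.13,0,1,0],[0,0,0,0,0]]]'; python3 -m jog '[[[0.08,-0.06,0,0.5,0],[0.08,-0.05,0,0.5,0],[0,0,0,0,0]]]';python3 -m jog '[[[0.04,-0.01,0,0,0],[0,0,0,0,0]]]'
```

```text
time: 4.45
ee_pos: [0.5015, -0.0458, 0.0629]
tcp_rot: [-179.9, 0.0, -113.9]
wrist_force: [-0.4, 0.2, 0.4]
opening: -0.0003
grasp_force: 0.0
time: 4.75
ee_pos: [0.509, -0.0509, 0.0627]
tcp_rot: [-180.0, -0.0, -109.0]
wrist_force: [-0.6, -0.5, -0.4]
opening: -0.0001
grasp_force: 0.0
time: 4.95
ee_pos: [0.5097, -0.051, 0.0625]
tcp_rot: [179.9, -0.0, -109.0]
wrist_force: [-6.9, 0.9, 5.3]
opening: -0.0001
grasp_force: 3.9
```

```bash
python3 -m jog '[[[0.04,-0.01,0,0,0],[0,0,0,0,0],[0,0,0,0,0]]]';python3 -m jog '[[[0.04,-0.01,0,0,0],[0,0,0,0,0],[0,0,0,0,0]]]'
python3 -c "
from h import *
cv2.imwrite('pics/s1.png',camera('side')[100:450,150:500])"
```

```text
time: 5.25
ee_pos: [0.5099, -0.051, 0.0624]
tcp_rot: [179.7, -0.0, -109.0]
wrist_force: [-19.4, 3.9, 10.2]
opening: 0.0
grasp_force: 9.1
time: 5.55
ee_pos: [0.51, -0.0511, 0.0624]
tcp_rot: [179.5, -0.1, -109.0]
wrist_force: [-27.0, 6.4, 16.3]
opening: 0.0
grasp_force: 14.4
```

View pics/s1.png

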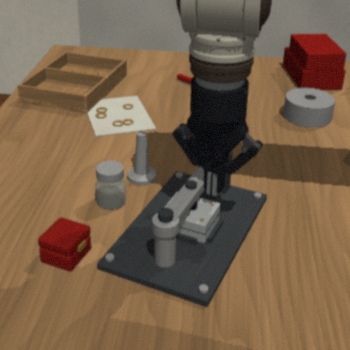

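The strap lies over the mould and a firm 27 N reaction says it is at its stop. I back off along the fixture's -x, rise, and look at the lever.

```bash
python3 -m jog '[[[-0.2,0.07,0,0,0],[-0.3,0.1,0,0,0],[-0.4,0.13,0,0,0],[-0.4,0.13,0,0,0],[-0.3,0.1,0.3,0,0],[0,0,0.8,0,0],[0,0,0.8,0,0],[0,0,0.8,0,0]]]';python3 -m jog '[[[-0.5,0.3,0.8,0,0],[-0.5,0.5,0.6,0,0],[-0.3,0.5,0,0,0],[0,0.5,0,0,0],[0,0,0,0,0]]]'
python3 - <<'E'
from h import *
t=camera('top');s=camera('side')
cv2.imwrite('pics/t2.png',t);cv2.imwrite('pics/s2.png',s)
a=cv2.resize(t[180:340,250:450],None,fx=2,fy=2,interpolation=2);b=cv2.resize(s[160:320,280:480],None,fx=2,fy=2,interpolation=2)
cv2.imwrite('pics/c2.png',np.hstack([a,b]))
E
```

```text
time: 6.4
ee_pos: [0.4345, -0.0257, 0.1991]
tcp_rot: [-180.0, 0.0, -109.0]
wrist_force: [1.5, 0.1, 0.5]
opening: -0.0001
grasp_force: 0.0
time: 6.9
ee_pos: [0.3696, 0.066, 0.2679]
tcp_rot: [-179.9, 0.1, -108.8]
wrist_force: [-0.0, -0.5, 0.2]
opening: 0.0002
grasp_force: 0.0
```

View pics/c2.png

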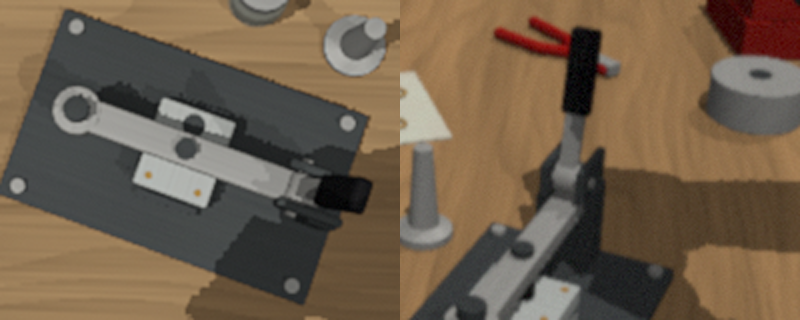

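The strap (left panel) is aligned on the fixture axis with its end under the lugs, as the cut across the mould shows. The sleeve end is at about (429,276) in the top image and (373.5,174) in the side image. I triangulate it now.

```bash
python3 - <<'E'
from h import *
c=np.array([.5418,-.0348]);t=np.radians(-18.4);xd=np.array([np.cos(t),np.sin(t)]);yd=np.array([-xd[1],xd[0]])
o1,d1=ray("top",429,276);o2,d2=ray("side",373.5,174.5)
k=np.linalg.lstsq(np.c_[d1,-d2],o2-o1,rcond=None)[0];a=o1+k[0]*d1;b=o2+k[1]*d2;m=(a+b)/2
r=m[:2]-c;print(m.round(4),"gap",np.linalg.norm(a-b).round(4),"fix",(r@xd).round(4),(r@yd).round(4),"angle",np.arctan2(-(r@yd)-.085,m[2]-.098))
for L in(0,.1,.2,.3): 
    X=np.r_[c+yd*(-.085-.115*np.sin(L)),.098+.115*np.cos(L)];print(L,proj("top",X).round(1),proj("side",X).round(1),X.round(4))
# TCP path: tip contact on inner face of handle, fingers down, off = 6 mm handle + 14 finger
print("xd",xd,"yd",yd)
for L in np.arange(.1,1.6,.1):
    for R in(.09,):
        y=-.085-R*np.sin(L)+.006*np.cos(L);z=.098+R*np.cos(L)+.006*np.sin(L)
        print(L.round(1),"contact fix y",y.round(4),"z",z.round(4),"world",(c+yd*y).round(4))
E
```

```text
[ 0.5087 -0.1351  0.211 ] gap 0.0014 fix 0.0003 -0.1056 angle 0.18076110470866538
0 [413.  270.9] [368.2 178.1] [ 0.515  -0.1155  0.213 ]
0.1 [421.9 274.1] [371.1 175.7] [ 0.5113 -0.1263  0.2124]
0.2 [430.6 277.4] [373.7 174.1] [ 0.5078 -0.1371  0.2107]
0.3 [438.9 280.6] [376.2 173.4] [ 0.5042 -0.1477  0.2079]
xd [ 0.94887601 -0.31564904] yd [0.31564904 0.94887601]
0.1 contact fix y -0.088 z 0.1881 world [ 0.514  -0.1183]
0.2 contact fix y -0.097 z 0.1874 world [ 0.5112 -0.1268]
0.3 contact fix y -0.1059 z 0.1858 world [ 0.5084 -0.1353]
0.4 contact fix y -0.1145 z 0.1832 world [ 0.5057 -0.1435]
0.5 contact fix y -0.1229 z 0.1799 world [ 0.503  -0.1514]
0.6 contact fix y -0.1309 z 0.1757 world [ 0.5005 -0.159 ]
0.7 contact fix y -0.1384 z 0.1707 world [ 0.4981 -0.1661]
0.8 contact fix y -0.1454 z 0.165 world [ 0.4959 -0.1727]
0.9 contact fix y -0.1518 z 0.1586 world [ 0.4939 -0.1788]
1.0 contact fix y -0.1575 z 0.1517 world [ 0.4921 -0.1842]
1.1 contact fix y -0.1625 z 0.1442 world [ 0.4905 -0.189 ]
1.2 contact fix y -0.1667 z 0.1362 world [ 0.4892 -0.193 ]
1.3 contact fix y -0.1701 z 0.1279 world [ 0.4881 -0.1962]
1.4 contact fix y -0.1727 z 0.1192 world [ 0.4873 -0.1986]
1.5 contact fix y -0.1744 z 0.1104 world [ 0.4868 -0.2002]
```

The lever stands at 0.18 rad; the two rays miss each other by 1.4 mm, and the tip is 0.3 mm off the fixture's x = 0. Next I place the fingertip on the mould side of the handle.

```bash
python3 -m jog '[[[0.5,-0.55,0,0,0],[0.5,-0.55,0,0,0],[0.5,-0.55,0,0,0],[0.5,-0.55,0,0,0],[0.5,-0.55,0,0,0],[0.5,-0.56,0,0,0],[0,0,-0.2,0,0],[0,0,0,0,0]]]'; python3 -m jog '[[[0,0,-0.5,0,0],[0,0,-0.5,0,0],[0,0,-0.4,0,0],[0,0,0,0,0]]]'
```

```text
time: 7.8
ee_pos: [0.5196, -0.1028, 0.2552]
tcp_rot: [179.8, -0.0, -109.0]
wrist_force: [-0.8, 0.3, -0.1]
opening: -0.0001
grasp_force: 0.0
time: 8.2
ee_pos: [0.5183, -0.1009, 0.1853]
tcp_rot: [179.8, -0.0, -108.8]
wrist_force: [-0.0, -0.0, -0.1]
opening: 0.0001
grasp_force: 0.0
```

```bash
python3 -m jog '[[[-0.05,-0.16,0,0,0],[-0.05,-0.16,0,0,0],[-0.05,-0.17,-0.03,0,0],[-0.05,-0.16,-0.05,0,0],[-0.05,-0.16,-0.07,0,0],[-0.05,-0.15,-0.08,0,0],[-0.05,-0.14,-0.1,0,0]]]'; python3 -m jog '[[[-0.04,-0.13,-0.11,0,0],[-0.04,-0.12,-0.13,0,0],[-0.04,-0.11,-0.14,0,0],[-0.03,-0.1,-0.15,0,0],[-0.03,-0.08,-0.16,0,0],[0,0,0,0,0]]]'
```

```text
time: 8.9
ee_pos: [0.5026, -0.1574, 0.1707]
tcp_rot: [-180.0, -0.0, -108.9]
wrist_force: [0.8, 0.7, 3.2]
opening: -0.0001
grasp_force: 1.4
time: 9.5
ee_pos: [0.4928, -0.1837, 0.1346]
tcp_rot: [179.9, -0.0, -108.9]
wrist_force: [-0.5, 0.1, 0.8]
opening: -0.0002
grasp_force: 0.0
```

```bash
python3 -m jog '[[[-0.02,-0.06,-0.17,0,0],[-0.02,-0.05,-0.17,0,0],[0,0,0,0,0]]]'; python3 -m jog '[[[-0.01,-0.03,-0.12,0,0],[0,0,0,0,0]]]'; python3 -m jog '[[[0,0,-0.06,0,0],[0,0,0,0,0]]]'
```

```text
time: 9.8
ee_pos: [0.4911, -0.1889, 0.1178]
tcp_rot: [179.9, 0.0, -108.8]
wrist_force: [-0.1, -0.3, -0.3]
opening: -0.0001
grasp_force: 0.0
time: 10.0
ee_pos: [0.4909, -0.1904, 0.1126]
tcp_rot: [180.0, 0.0, -108.8]
wrist_force: [0.3, -0.0, -0.3]
opening: 0.0002
grasp_force: 0.0
time: 10.2
ee_pos: [0.4911, -0.1906, 0.1102]
tcp_rot: [-180.0, -0.0, -108.8]
wrist_force: [0.0, -0.6, 0.4]
opening: 0.0001
grasp_force: 0.0
```

```bash
python3 -m jog '[[[0,0,-0.04,0,0],[0,0,0,0,0]]]'; python3 -m jog '[[[0,0,-0.04,0,0],[0,0,0,0,0]]]'; python3 -m jog '[[[0,0,-0.02,0,0],[0,0,0,0,0]]]'
```

```text
time: 10.4
ee_pos: [0.4913, -0.1906, 0.1097]
tcp_rot: [-179.9, -0.0, -108.8]
wrist_force: [-3.6, -0.1, 10.7]
opening: 0.0002
grasp_force: 5.3
time: 10.6
ee_pos: [0.4914, -0.1907, 0.1094]
tcp_rot: [-179.8, -0.0, -108.8]
wrist_force: [-7.6, 2.1, 22.4]
opening: 0.0004
grasp_force: 11.4
time: 10.8
ee_pos: [0.4915, -0.1907, 0.1093]
tcp_rot: [-179.8, -0.0, -108.8]
wrist_force: [-10.1, 3.7, 29.5]
opening: -0.0002
grasp_force: 14.5
```

The lever is hard on its stop at z = 0.109, where 0.1097 was expected. I lift off and take a last look.

```bash
python3 -m jog '[[[0,0,0.2,0,0],[0,0,0.6,0,0],[0,0,0.8,0,0],[0,0,0.8,0,0],[0,0,0.8,0,0],[-0.5,0.5,0,0,0],[-0.5,0.6,0,0,0],[-0.5,0.6,0,0,0]]]'; python3 -m jog '[[[-0.5,0.6,0,0,0],[-0.5,0.6,0,0,0],[-0.3,0.6,0,0,0],[0,0,0,0,0],[0,0,0,0,0]]]'
python3 - <<'E'
from h import *
t=camera('top');s=camera('side')
a=cv2.resize(t[130:340,250:460],(400,400));b=cv2.resize(s[160:370,200:410],(400,400))
cv2.imwrite('pics/c3.png',np.hstack([a,b]))
c=np.array([.5418,-.0348]);yd=np.array([.3156,.9489])
for L in(1.3,1.4,1.5):
    X=np.r_[c+yd*(-.085-.115*np.sin(L)),.098+.115*np.cos(L)];print(L,(proj("top",X)-[250,130])*400/210,(proj("side",X)-[200,160])*400/210+[400,0])
E
```

```text
time: 11.6
ee_pos: [0.4154, -0.1048, 0.2652]
tcp_rot: [180.0, 0.0, -108.9]
wrist_force: [0.2, 0.5, 1.2]
opening: -0.0003
grasp_force: 0.0
time: 12.1
ee_pos: [0.3511, -0.015, 0.2655]
tcp_rot: [-179.9, 0.0, -108.7]
wrist_force: [0.4, 0.7, -0.1]
opening: 0.0
grasp_force: 0.0
1.3 [437.8306884  325.28708994] [759.81452413  80.91786698]
1.4 [436.5165564  326.10197049] [759.73657084  91.54394984]
1.5 [433.69239611 326.35483272] [759.22447447 102.71292695]
```

View pics/c3.png

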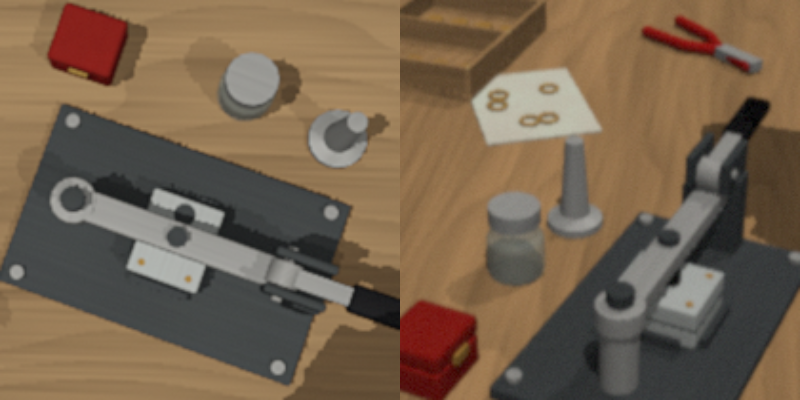

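The lever lies level (sleeve end near (757,104), where 1.5 rad predicts (759,103)). The strap is on the axis, and the mould and loose objects are in place.

```bash
python3 -c "
from workcell import *
print(ticket.job_done())"
```

```text
the job is handed in; nothing more can be done
None
```

The job is handed in at about 12 s of the 51 s: strap against its stop over the mould, then lever fully down, with the mould, jar, ring box and mandrel looking undisturbed in the last pictures; the hand-in returned no verdict.

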